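Dry-fit a model coal hopper in the corner of the squaring jig

TASK

Dry-fit the model coal hopper: stand the narrower, taller open box (the liner) fully home inside the wider, lower one (the shell), both upright, then set the nested pair on the plate of the squaring jig and press it firmly into the jig's corner, so that the shell sits square and flat on the plate and bears against both fences at once. Finish while holding it there, still pressing it against both fences: do not let go. Leave the other things on the bench where they are.

Things in the scene. Friction and masses are not known exactly. Their poses are not given: they have to be found in the camera images.
- shell: The hopper shell: loose oblong open-topped grey plastic box, outside 46 (its x) x 62 (its y) x 32 mm high, walls and floor 3 mm thick, so 40 x 56 mm inside; about 0.15 kg. Origin at the centre of its underside, z up. Starts upright, left of the jig; it and the liner may have changed places. Can be gripped across its 46 mm width, also with the liner in; fingertips 12 mm or more above its underside pass over the fences.
- liner: The hopper liner: loose oblong open-topped grey plastic box of the same shape but narrower and taller, outside 34 (its x) x 50 (its y) x 46 mm high, walls 3 mm; about 0.08 kg. Origin at the centre of its underside, z up. It starts upright on the bench. It fits into the shell long side to long side, either way round, with 3 mm play on each side; fully home its underside lies on the shell's floor, 3 mm above the shell's underside, and its top stands 17 mm above the shell's rim.
- jig: The squaring jig, fixed to the bench at a varying place and turn: square aluminium plate 130 x 130 x 6 mm with two low steel fences on top. Origin at the centre of the plate's underside; x points across the plate to the far fence, y away from the side fence, z up. The plate's top is 6 mm above the bench; the hopper must be lifted onto it.
- far_fence: Steel bar fixed on the jig plate along the jig's y, 10 mm thick, 110 mm long, its top 10 mm above the plate. Origin at the centre of its underside. Its inner face (towards the jig's -x) lies 45 mm from the plate's centre, at the jig's x = +45 mm.
- side_fence: Steel bar fixed on the jig plate along the jig's x, 10 mm thick, 96 mm long, its top 10 mm above the plate. Origin at the centre of its underside. Its inner face (towards the jig's +y) lies at the jig's y = -45 mm. Plate and fences are rigid and not slippery: bearing down hard on the plate, or on one fence, can keep the shell from sliding home on the other.
- jig_corner (a point): The point on the plate's top where the inner faces of the two fences meet, at (45, -45, 6) mm in the jig's frame, axes as the jig's. The room for the part lies towards the jig's -x and +y from it. The shell may lie either way round (long side along either fence).
- driver_yellow: Bystander, to be left alone: yellow-handled screwdriver, 130 mm long, lying between the jig and the hopper parts.
- jar0: Bystander, to be left alone: small paint jar, 26 mm across, 34 mm high, near the front edge of the bench.
- eraser: Bystander, to be left alone: white eraser, 20 x 45 x 11 mm, near the front edge.
- relay: Bystander, to be left alone: small pale box-shaped relay, 18 x 26 x 21 mm, near the front edge.
- gauge_block: Bystander, to be left alone: solid steel block, 16 x 40 x 16 mm, beyond the jig.
- tape_roll: Bystander, to be left alone: roll of masking tape, 80 mm across, 19 mm high, beyond the jig.
Things that resemble listed ones, but are neither listed nor needed, are in the scene too. What is shaped like the shell but orange or yellow is not meant.

How it is judged:
On the way:
1. the liner stands fully home in the shell (x of liner in the frame of shell between -0.0045 and 0.0045 m and y of liner in the frame of shell between -0.0045 and 0.0045 m and z of liner in the frame of shell between 0.001 and 0.006 m and angle between the z axis of liner and the z axis of shell, either way round below 0.1 rad), for 0.2 s.
At the end, for the whole second after the job is handed in: Liner home in the shell (underside 1-6 mm above the shell's, centred within 4.5 mm); shell flat on the plate (3 mm, 0.05 rad), square to the jig within 0.05 rad, its faces within 2 mm of both fences; fingers on the hopper press it at rest with over 1 N on each fence (all of step 1 and ((angle between the x axis of shell and the x axis of jig, either way round below 0.05 rad and x of shell in the frame of jig_corner between -0.0255 and -0.021 m and y of shell in the frame of jig_corner between 0.029 and 0.0335 m) or (angle between the x axis of shell and the y axis of jig, either way round below 0.05 rad and x of shell in the frame of jig_corner between -0.0335 and -0.029 m and y of shell in the frame of jig_corner between 0.021 and 0.0255 m)) and z of shell in the frame of jig_corner between -0.002 and 0.003 m and angle between shell's own z axis and vertical below 0.05 rad and contact force between shell and far_fence above 1 N and contact force between shell and side_fence above 1 N and (contact force between the fingers and shell above 1 N or contact force between the fingers and liner above 1 N) and linear speed of shell below 0.02 m/s); the arm keeps its last pose, push and grip.
It fails at once if a bystander is moved by more than 20 mm (distance of any of driver_yellow, jar0, eraser, relay, gauge_block, tape_roll from where it was at the start of the episode above 0.02 m).
It also fails if it takes over 61 s, if anything falls off the work surface, if the arm or the gripper's body presses on something with over 40 N, if the wrist force passes 120 N, or if a joint passes its speed limit or range.

ROBOT

A 6-joint arm with a two-finger parallel gripper is mounted at the origin on a cart in front of the work surface, level with it; the furniture and walls round the work are solid. World frame = base frame: x ahead of the robot, y to its left, z up, the work surface at z = 0. Lengths are in m, angles in rad, forces in N, time in s.
With the tool pointing down it reaches from about 0.35 to 0.775 m from the base axis. Payload 5.5 kg.
Tool frame: the origin (TCP) lies between the finger pads; the fingertips stand 11 mm ahead of it and the grasp point (between the pads) lies 8 mm behind it (tips_ahead is the distance from the TCP to the fingertips, in m); z points along the fingers, y is the line along which they close (so a half turn about z gives the same grasp; the last joint's range is limited). The gripper opens to 85 mm and grips with 20 to 120 N. Pads are 22 mm wide; open, the fingers measure 114 mm over their backs; the gripper's body (76 mm by 85 mm) begins 54 mm behind the grasp point. The pads swing forward as they close: fully open they stand 13 mm farther back than shut.
Start: joints at [-1.265, 0.313, 0.046, 1.304, 0, 1.431], TCP at [0.248, -0.519, 0.242] pointing down, gripper open.
Joint ranges: [-2.76, 2.76], [-0.86, 1.69], [-1.03, 1.26], [-2.2, 2.34], [-1.47, 1.5], [-3.14, 3.14]. Speed limits (rad/s): [2.57, 2.57, 3.14, 3.14, 3.14, 3.14].

INTERFACE

Orientations are given as a unit quaternion [w, x, y, z].
In Python, from workcell import * gives the robot as it stands. The module is installed in compiled form; this text tells all that it offers.
- The arm moves only by the tool jog_arm, never from a script. Its argument "moves" is a list of rows, each an object with "fingers": the closure, from 0 (fully open) to 1 (shut); "slide": the shift along the tool's x, y, z in mm, a list of three; "angular": the turn, a rotation vector about the tool's x, y, z in degrees, a list of three. A call has 1 to 10 rows; each row is the pose to reach, as a shift and turn from the pose commanded when the call began, along the tool's axes at that moment; what a row does not reach only later rows make up. A row lasts 1/12 s, in which the tool goes at most 41.7 mm and 7.16 degrees, less where a joint would pass 70% of its speed; a pose out of reach is approached as far as the arm can. A call with a gripper value outside its range is refused whole. The fingers move at their own pace and stop on an object; "squeeze" is the grip in N (left out, the last holds). Time passes only in rows, so rows that repeat a pose let the fingers close. It gives the time, the measured TCP pose, the force, the opening and the grip force at its end, in the units of the state.
- get_state(): the state, without advancing time (a new reading comes with each control period).
- read_camera(name): name is "scene" or "top"; returns a dict with "color" (400x640x3 uint8, red, green, blue), "fovy" (degrees; the focal length in pixels is half the picture's height over the tangent of half this angle, whatever the lens; pixels are square), "cx", "cy" (the principal point, pixels), "world_from_camera" (4x4, takes a point from camera to world coordinates). Camera axes: x right, y down, z forward; pixel columns grow to the right and rows downward; lengths in m; the calibration is good to about 2 mm. A picture is of the moment at which its call begins. There is no depth.
- hand_in(): hands the job in; it is judged then, once.
Trained networks look in a picture, given as the dict that the camera call returned (one of the last four; its "shot" number tells which), for a name from the list of things; names that differ only in an ending like _2 or _b are one class to them, and where a whole thing is asked for, a point or a joint stands for the part that bears it (a point fixed in the world has none). Each returns a list of dicts, best first, with "p" (0 to 1); they miss things now and then, are a little off and sometimes report something else, mostly with a low value. They report only what shows in the picture. A call takes as long as a camera call. They do not tell look-alikes from the thing itself.
- look_for(target, picture): "point" ([column, row] in pixels, amid what is visible of it).
- tip_of(target, picture): "point" ([column, row] in pixels: a listed point, or the origin of a listed thing).
The state is a dict: "clock": time; "joint_pos": joint angles; "qvel": joint speeds; "tau": joint torques, N m; "tcp_pos": TCP position; "orientation": TCP orientation; "wrist_force": force on the tool from outside, world axes, zero at the start; "ft_torque": the same for the moment, N m; "finger_gap": finger opening in m; "grip_force": force on a finger pad.
Only numpy, scipy, OpenCV 4.12 (cv2) and the standard library are available. Lean on these libraries where they do the work, as an engineer would, in place of code of your own. Each camera call takes 0.05 s, during which the arm holds its last target. There are 200 camera calls.

## Working session

There is one attempt and no reset: what is moved stays moved. The work goes in short steps, Python scripts to look and compute and a tool call to move; the robot and the scene stay as the last step left them, time stands still between calls to the robot, and variables do not carry over. Pictures are saved under pics/ and viewed, at most 10 in all, crops included, and the job is handed in when it is done.

Besides the shell and the picture viewer there is one more tool, called after ">>>" as name(argument=value, ...), one argument or row to a line, values as JSON. jog_arm: Moves the arm, as the interface text tells. Its arguments: {"type":"object","properties":{"moves":{"type":"array","items":{"type":"object","properties":{"fingers":{"type":"number"},"slide":{"type":"array","items":{"type":"number"}},"angular":{"type":"array","items":{"type":"number"}}}}},"squeeze":{"type":"number"}},"required":["moves"]}

```bash
mkdir -p pics; cat > h.py <<'E'
from workcell import *
import numpy as np, cv2
from scipy.spatial.transform import Rotation as R
def K(p):
    h,w=p["color"].shape[:2]; f=h/2/np.tan(np.radians(p["fovy"])/2); return f,p["cx"],p["cy"]
def ray(p,px,z):
    f,cx,cy=K(p); T=np.array(p["world_from_camera"])
    d=T[:3,:3]@np.array([(px[0]-cx)/f,(px[1]-cy)/f,1]); o=T[:3,3]
    return o+d*(z-o[2])/d[2]
def proj(p,X):
    f,cx,cy=K(p); T=np.array(p["world_from_camera"])
    c=(np.atleast_2d(X)-T[:3,3])@T[:3,:3]; return np.c_[cx+f*c[:,0]/c[:,2],cy+f*c[:,1]/c[:,2]]
def save(p,n): cv2.imwrite("pics/"+n,cv2.cvtColor(p["color"],cv2.COLOR_RGB2BGR))
E
python3 - <<'E'
from h import *
s=get_state(); print(s["clock"],s["tcp_pos"],s["orientation"],s["wrist_force"])
P={n:read_camera(n) for n in("scene","top")}
for n,p in P.items():
    cv2.imwrite(f"pics/{n}0.png",cv2.cvtColor(p["color"],cv2.COLOR_RGB2BGR)); np.save(n+"0.npy",p,allow_pickle=True)
    print(n,np.round(p["world_from_camera"],3).tolist(),K(p))
    for t in("shell","liner","jig","far_fence","side_fence","jig_corner"):
        for r in tip_of(t,p)[:3]: print(t,np.round(r["point"],1),round(r["p"],2),np.round(ray(p,r["point"],0.006 if "fence" in t or "corner" in t else 0),3))
E
```

```text
0.0 [ 0.24777384 -0.51833363  0.24140878] [-9.08199705e-04  9.75261196e-01  2.21053766e-01 -8.11939646e-05] [-0.5813846   0.49592151 -0.63079195]
scene [[-0.812, -0.37, 0.452, -0.1], [-0.584, 0.539, -0.607, 0.935], [-0.019, -0.757, -0.654, 1.043], [0.0, 0.0, 0.0, 1.0]] (np.float64(474.0227095312188), 318.9357173307705, 196.26534985735668)
shell [311.4 300.1] 0.93 [0.389 0.325 0.   ]
shell [345.8 237. ] 0.9 [0.442 0.075 0.   ]
shell [345.6 203. ] 0.73 [ 0.529 -0.055  0.   ]
liner [310.  263.7] 0.72 [0.469 0.224 0.   ]
jig [369.2 173.6] 0.89 [ 0.546 -0.234  0.   ]
far_fence [355.7 168. ] 0.43 [ 0.599 -0.228  0.006]
side_fence [375.6 163.1] 0.59 [ 0.555 -0.293  0.006]
jig_corner [361.8 163.6] 0.74 [ 0.595 -0.262  0.006]
top [[0.001, -0.997, 0.075, 0.501], [-1.0, 0.001, 0.021, -0.004], [-0.021, -0.075, -0.997, 1.245], [0.0, 0.0, 0.0, 1.0]] (np.float64(495.4878995170698), 319.7536595706512, 205.53823899704932)
shell [263.3 117.4] 0.9 [0.821 0.167 0.   ]
shell [200.4 282. ] 0.88 [0.403 0.321 0.   ]
shell [298.9 268.3] 0.87 [0.437 0.074 0.   ]
liner [240.8 252.1] 0.59 [0.477 0.221 0.   ]
liner [451.  152.7] 0.42 [ 0.728 -0.309  0.   ]
jig [421.9 225.6] 0.58 [ 0.544 -0.233  0.   ]
far_fence [418.9 203. ] 0.77 [ 0.6   -0.226  0.006]
side_fence [440.8 225.4] 0.62 [ 0.544 -0.279  0.006]
jig_corner [435.1 202.3] 0.67 [ 0.602 -0.266  0.006]
```

```bash
python3 - <<'E'
import cv2
t=cv2.imread("pics/top0.png"); cv2.imwrite("pics/topc.png",cv2.resize(t[70:350,150:510],None,fx=2.1,fy=2.1,interpolation=cv2.INTER_CUBIC))
t=cv2.imread("pics/scene0.png"); cv2.imwrite("pics/scenec.png",cv2.resize(t[120:340,240:460],None,fx=2.7,fy=2.7,interpolation=cv2.INTER_CUBIC))
E
```

```text
(no output)
```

View pics/topc.png

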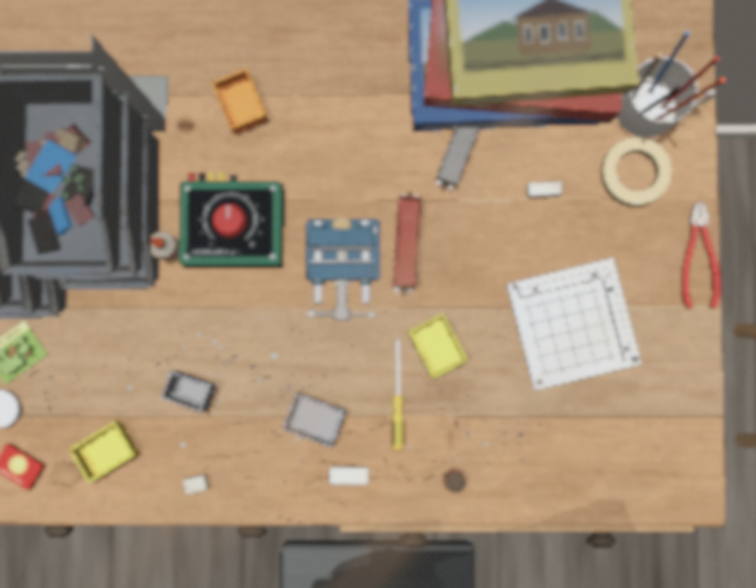

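View pics/scenec.png

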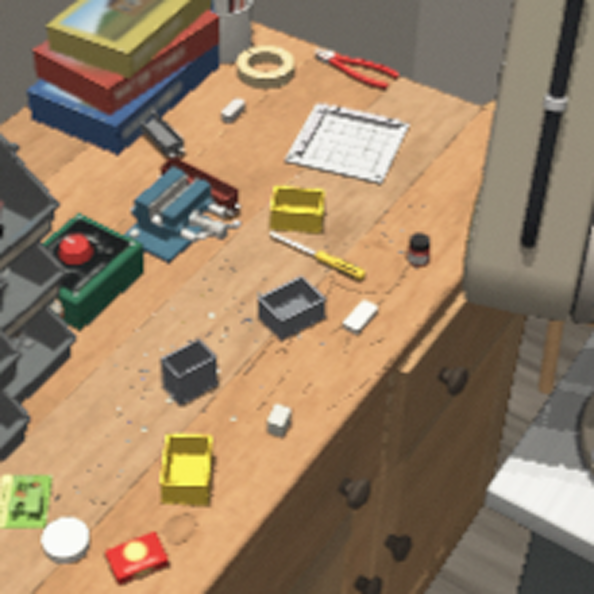

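The top crop shows the shell (dark grey, wide) at crop (316,418), the liner at (190,391), the jig at (573,323) turned about 13° ccw, and the driver at (398,400). A yellow decoy sits at (438,345). The networks agree. Next I fit box silhouettes in both views.

```bash
cat >> h.py <<'E'
from scipy.optimize import minimize
def box(x,y,a,sx,sy,z0,z1):
    c=np.array([[i*sx/2,j*sy/2,k] for i in(-1,1) for j in(-1,1) for k in(z0,z1)])
    c[:,:2]=c[:,:2]@np.array([[np.cos(a),np.sin(a)],[-np.sin(a),np.cos(a)]])+[x,y]; return c
def fit(P,maskf,x0,dims,yaws,pad=12):
    sx,sy,z0,z1=dims; M=[]
    for p in P:
        im=cv2.GaussianBlur(p["color"],(3,3),0); hsv=cv2.cvtColor(im,cv2.COLOR_RGB2HSV).astype(int)
        m=maskf(hsv).astype(np.uint8)
        h=cv2.convexHull(proj(p,box(x0[0],x0[1],0,max(sx,sy),max(sx,sy),z0,z1)).astype(np.float32))
        x,y,w,hh=cv2.boundingRect(h); x-=pad;y-=pad;w+=2*pad;hh+=2*pad
        n,l,st,_=cv2.connectedComponentsWithStats(m[y:y+hh,x:x+w]); b=1+np.argmax(st[1:,4])
        hc,_=cv2.findContours((l==b).astype(np.uint8),cv2.RETR_EXTERNAL,cv2.CHAIN_APPROX_NONE)
        hu=cv2.convexHull(max(hc,key=cv2.contourArea)); S=8
        g=np.zeros((hh,w),np.uint8); cv2.fillPoly(g,[hu],1); g=cv2.GaussianBlur(g.astype(np.float32),(0,0),.7)
        M.append((p,x,y,g))
    def cost(v):
        t=0
        for p,x,y,g in M:
            q=proj(p,box(v[0],v[1],v[2],sx,sy,z0,z1))-[x,y]
            hu=cv2.convexHull(((q+.5)*4*16-8).astype(np.int32)); b=np.zeros((g.shape[0]*4,g.shape[1]*4),np.float32)
            cv2.fillPoly(b,[hu],1,lineType=cv2.LINE_8,shift=4)
            b=cv2.GaussianBlur(cv2.resize(b,(g.shape[1],g.shape[0]),interpolation=cv2.INTER_AREA),(0,0),.7)
            t+=((b-g)**2).sum()/g.sum()
        return t
    best=min((minimize(cost,[x0[0],x0[1],a],method="Nelder-Mead",options=dict(initial_simplex=np.array([[x0[0],x0[1],a],[x0[0]+.01,x0[1],a],[x0[0],x0[1]+.01,a],[x0[0],x0[1],a+.2]]),xatol=1e-5,fatol=1e-6)) for a in yaws),key=lambda r:r.fun)
    return best.x,best.fun
grey=lambda h:(h[...,1]<75)&(h[...,2]<165)
pale=lambda h:(h[...,1]<60)&(h[...,2]>150)
E
python3 - <<'E'
from h import *
P={n:np.load(n+"0.npy",allow_pickle=True).item() for n in("scene","top")}
for nm,mk,x0,d,ys in(("shell",grey,(.437,.074),(.046,.062,0,.032),np.radians([-60,-20,20,60])),("liner",grey,(.477,.221),(.034,.05,0,.046),np.radians([-60,-20,20,60])),("jig",pale,(.544,-.233),(.13,.13,0,.006),[.1,.3])):
    for S in(["top"],["scene"],["top","scene"]):
        v,f=fit([P[s] for s in S],mk,x0,d,ys); print(nm,S,np.round(v[:2],4),round(np.degrees(v[2]),1),round(f,3))
    if nm=="jig":
        pass
E
```

```text
shell ['top'] [0.4365 0.071 ] -20.9 0.022
shell ['scene'] [0.4379 0.0733] -19.1 0.01
shell ['top', 'scene'] [0.4372 0.0718] -20.0 0.042
liner ['top'] [0.4693 0.2191] -20.5 0.018
liner ['scene'] [0.4708 0.2212] -19.4 0.004
liner ['top', 'scene'] [0.4702 0.2202] -19.8 0.037
jig ['top'] [ 0.5475 -0.2354] 13.9 0.038
jig ['scene'] [ 0.5513 -0.2366] 13.3 0.006
jig ['top', 'scene'] [ 0.5494 -0.2359] 13.8 0.051
```

```bash
cat >> h.py <<'E'
def plan(x,y,z,yd):
    "target TCP pos (m), tool-y world angle (deg, mod 180), tool down"
    s=get_state(); q=s["orientation"]; C=R.from_quat([q[1],q[2],q[3],q[0]])
    best=None
    for k in(0,180):
        a=np.radians(yd+k); Y=np.array([np.cos(a),np.sin(a),0]);Z=np.array([0,0,-1.]);X=np.cross(Y,Z)
        r=(C.inv()*R.from_matrix(np.c_[X,Y,Z])).as_rotvec(degrees=True)
        if best is None or np.linalg.norm(r)<np.linalg.norm(best): best=r
    d=C.inv().apply(np.array([x,y,z])-s["tcp_pos"])*1000
    print("slide",np.round(d,1),"ang",np.round(best,2),"rows",np.linalg.norm(d)/41.7,np.linalg.norm(best)/7.16,"clk",s["clock"],"j6",round(s["joint_pos"][5],2),"gap",s["finger_gap"])
E
python3 -c "
from h import *
plan(.43,-.2,.2,-30); print(get_state().keys())"
```

```text
slide [ 301.7 -209.2   42.3] ang [ 1.000e-02  0.000e+00 -3.446e+01] rows 8.862921614836587 4.812456208872327 clk 0.7 j6 1.43 gap 0.08531295600000174
dict_keys(['clock', 'joint_pos', 'qvel', 'tau', 'tcp_pos', 'orientation', 'wrist_force', 'ft_torque', 'grip_force', 'finger_gap'])
```

>>> jog_arm(
  moves=[
    {"slide": [301.7,-209.2,42.3],"angular": [0,0,-34.5],"fingers": 0},
    {"slide": [301.7,-209.2,42.3],"angular": [0,0,-34.5],"fingers": 0},
    {"slide": [301.7,-209.2,42.3],"angular": [0,0,-34.5],"fingers": 0},
    {"slide": [301.7,-209.2,42.3],"angular": [0,0,-34.5],"fingers": 0},
    {"slide": [301.7,-209.2,42.3],"angular": [0,0,-34.5],"fingers": 0},
    {"slide": [301.7,-209.2,42.3],"angular": [0,0,-34.5],"fingers": 0},
    {"slide": [301.7,-209.2,42.3],"angular": [0,0,-34.5],"fingers": 0},
    {"slide": [301.7,-209.2,42.3],"angular": [0,0,-34.5],"fingers": 0},
    {"slide": [301.7,-209.2,42.3],"angular": [0,0,-34.5],"fingers": 0},
    {"slide": [301.7,-209.2,42.3],"angular": [0,0,-34.5],"fingers": 0},
  ],
)

```text
clock: 1.53
tcp_pos: [0.4315, -0.1945, 0.1995]
orientation: [-0.001, 0.864, 0.503, 0.001]
wrist_force: [-0.7, 0.1, 0.1]
finger_gap: 0.0857
grip_force: 0.0
```

```bash
python3 -c "
from h import *
print(get_state()['tcp_pos']);plan(.470,.220,.13,-20)"
```

```text
[ 0.43153365 -0.19451265  0.19945394]
slide [ 379.4 -170.9   70.5] ang [-0.05 -0.14 -9.55] rows 10.121047517687703 1.334087234408005 clk 1.5333 j6 1.49 gap 0.08568602491612687
```

>>> jog_arm(
  moves=[
    {"slide": [379,-171,70],"angular": [0,0,-9.5],"fingers": 0},
    {"slide": [379,-171,70],"angular": [0,0,-9.5],"fingers": 0},
    {"slide": [379,-171,70],"angular": [0,0,-9.5],"fingers": 0},
    {"slide": [379,-171,70],"angular": [0,0,-9.5],"fingers": 0},
    {"slide": [379,-171,70],"angular": [0,0,-9.5],"fingers": 0},
    {"slide": [379,-171,70],"angular": [0,0,-9.5],"fingers": 0},
    {"slide": [379,-171,70],"angular": [0,0,-9.5],"fingers": 0},
    {"slide": [379,-171,70],"angular": [0,0,-9.5],"fingers": 0},
    {"slide": [379,-171,70],"angular": [0,0,-9.5],"fingers": 0},
    {"slide": [379,-171,70],"angular": [0,0,-9.5],"fingers": 0},
  ],
)

```text
clock: 2.37
tcp_pos: [0.4707, 0.2108, 0.1308]
orientation: [0.0, 0.821, 0.57, 0.0]
wrist_force: [-0.1, -0.6, -0.2]
finger_gap: 0.0854
grip_force: 0.0
```

>>> jog_arm(
  moves=[
    {"slide": [0,0,0]},
    {"slide": [0,0,0]},
    {"slide": [0,0,0]},
  ],
)

```text
schema error: expected keys fingers, slide, angular
```

```bash
python3 -c "
from h import *
print(get_state()['tcp_pos']);plan(.470,.220,.043,-20)
p=read_camera('scene');save(p,'s1.png');t=read_camera('top')
print(fit([p,t],grey,(.470,.220),(.034,.05,0,.046),np.radians([-20])))
for r in tip_of('liner',p)[:2]: print(r)"
python3 -c "
import cv2
t=cv2.imread('pics/s1.png'); cv2.imwrite('pics/s1c.png',cv2.resize(t[150:350,200:420],None,fx=2.7,fy=2.7,interpolation=cv2.INTER_CUBIC))"
```

```text
[0.47065675 0.21080041 0.13079629]
slide [ 8.4 -3.9 87.8] ang [ 0.05 -0.02 -0.46] rows 2.117012076870348 0.06505583259839025 clk 2.3667 j6 2.19 gap 0.0854330265910148
(array([ 0.4703051 ,  0.22043296, -0.34548466]), np.float64(0.7243493795394897))
{'point': [308.6, 260.8], 'p': 0.67}
{'point': [343.7, 278.4], 'p': 0.54}
```

View pics/s1c.png

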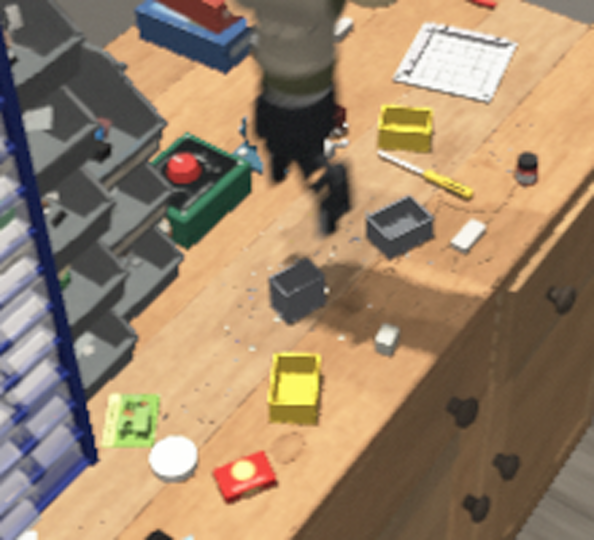

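>>> jog_arm(
  moves=[
    {"slide": [0,0,0],"angular": [0,0,0],"fingers": 0},
    {"slide": [0,0,0],"angular": [0,0,0],"fingers": 0},
    {"slide": [0,0,0],"angular": [0,0,0],"fingers": 0},
  ],
)

```text
clock: 2.77
tcp_pos: [0.4708, 0.2075, 0.1311]
orientation: [0.0, 0.822, 0.569, 0.0]
wrist_force: [0.8, -0.0, -0.6]
finger_gap: 0.0852
grip_force: 0.0
```

```bash
python3 -c "
from h import *
print(get_state()['tcp_pos']);plan(.470,.220,.043,-20)
p=read_camera('scene');print(fit([p],grey,(.470,.220),(.034,.05,0,.046),np.radians([-20])))"
```

```text
[0.47084835 0.20751994 0.13114704]
slide [11.4 -5.2 88.1] ang [ 0.03  0.   -0.59] rows 2.135016183031648 0.08198921577298991 clk 2.7667 j6 2.19 gap 0.08515718412025648
(array([ 0.4703557 ,  0.22048401, -0.29736351]), np.float64(0.012637462466955185))
```

>>> jog_arm(
  moves=[
    {"slide": [11.4,-5.2,40],"angular": [0,0,-0.6],"fingers": 0},
    {"slide": [11.4,-5.2,75],"angular": [0,0,-0.6],"fingers": 0},
    {"slide": [11.4,-5.2,88],"angular": [0,0,-0.6],"fingers": 0},
    {"slide": [11.4,-5.2,88],"angular": [0,0,-0.6],"fingers": 0},
    {"slide": [11.4,-5.2,88],"angular": [0,0,-0.6],"fingers": 0.5},
    {"slide": [11.4,-5.2,88],"angular": [0,0,-0.6],"fingers": 1},
    {"slide": [11.4,-5.2,88],"angular": [0,0,-0.6],"fingers": 1},
    {"slide": [11.4,-5.2,88],"angular": [0,0,-0.6],"fingers": 1},
    {"slide": [11.4,-5.2,88],"angular": [0,0,-0.6],"fingers": 1},
    {"slide": [11.4,-5.2,88],"angular": [0,0,-0.6],"fingers": 1},
  ],
  squeeze=35,
)

```text
clock: 3.65
tcp_pos: [0.4709, 0.2216, 0.0444]
orientation: [0.001, 0.818, 0.575, 0.001]
wrist_force: [-0.9, -1.1, 6.5]
finger_gap: 0.0332
grip_force: 36.1
```

>>> jog_arm(
  moves=[
    {"slide": [0,0,-20],"angular": [0,0,0],"fingers": 1},
    {"slide": [0,0,-50],"angular": [0,0,0],"fingers": 1},
    {"slide": [0,0,-60],"angular": [0,0,0],"fingers": 1},
    {"slide": [0,0,-60],"angular": [0,0,0],"fingers": 1},
    {"slide": [0,0,-60],"angular": [0,0,0],"fingers": 1},
    {"slide": [0,0,-60],"angular": [0,0,0],"fingers": 1},
  ],
)

```text
clock: 4.15
tcp_pos: [0.469, 0.2212, 0.1017]
orientation: [-0.0, 0.818, 0.575, -0.001]
wrist_force: [0.2, -0.3, -0.3]
finger_gap: 0.0332
grip_force: 35.2
```

```bash
python3 -c "
from h import *
s=get_state();print(s['tcp_pos'],s['grip_force'],s['wrist_force']);plan(.4372,.0718,.1044,-20)
p=read_camera('scene');save(p,'s2.png')
t=cv2.imread('pics/s2.png'); cv2.imwrite('pics/s2c.png',cv2.resize(t[150:350,220:420],None,fx=3,fy=3,interpolation=cv2.INTER_CUBIC))"
```

```text
[0.46895072 0.22115668 0.1017058 ] 35.232712626457214 [ 0.22174449 -0.33676381 -0.2775924 ]
slide [-151.3   20.9   -2.6] ang [-0.06  0.05  0.15] rows 3.6623019389538256 0.023264616800828607 clk 4.15 j6 2.2 gap 0.03317603637966115
```

View pics/s2c.png

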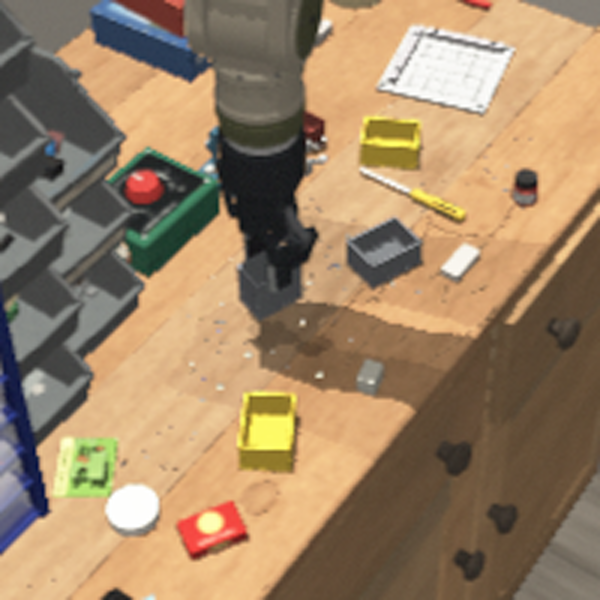

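>>> jog_arm(
  moves=[
    {"slide": [-150,20.5,-2],"angular": [0,0,0.1],"fingers": 1},
    {"slide": [-150,20.5,-2],"angular": [0,0,0.1],"fingers": 1},
    {"slide": [-150,20.5,-2],"angular": [0,0,0.1],"fingers": 1},
    {"slide": [-150,20.5,-2],"angular": [0,0,0.1],"fingers": 1},
    {"slide": [-150,20.5,-2],"angular": [0,0,0.1],"fingers": 1},
    {"slide": [-150,20.5,-2],"angular": [0,0,0.1],"fingers": 1},
    {"slide": [-150,20.5,-2],"angular": [0,0,0.1],"fingers": 1},
    {"slide": [-150,20.5,-2],"angular": [0,0,0.1],"fingers": 1},
    {"slide": [-150,20.5,-2],"angular": [0,0,0.1],"fingers": 1},
  ],
)

```text
clock: 4.95
tcp_pos: [0.4381, 0.0742, 0.1045]
orientation: [-0.0, 0.818, 0.575, -0.0]
wrist_force: [0.3, 0.8, -0.6]
finger_gap: 0.0328
grip_force: 35.2
```

```bash
python3 -c "
from h import *
s=get_state();print(s['tcp_pos']);plan(.4376,.073,.085,-20)"
```

```text
[0.43806875 0.0742464  0.10445996]
slide [-1.3 -0.  19.5] ang [-0.02  0.    0.14] rows 0.4677570766345076 0.020274017629099958 clk 4.95 j6 1.9 gap 0.03281787493001213
```

>>> jog_arm(
  moves=[
    {"slide": [-1.3,0,20],"angular": [0,0,0.1],"fingers": 1},
    {"slide": [-1.3,0,25],"angular": [0,0,0.1],"fingers": 1},
    {"slide": [-1.3,0,30],"angular": [0,0,0.1],"fingers": 1},
    {"slide": [-1.3,0,35],"angular": [0,0,0.1],"fingers": 1},
    {"slide": [-1.3,0,38],"angular": [0,0,0.1],"fingers": 1},
    {"slide": [-1.3,0,38],"angular": [0,0,0.1],"fingers": 1},
  ],
)

```text
clock: 5.45
tcp_pos: [0.4373, 0.0723, 0.0664]
orientation: [-0.0, 0.819, 0.573, -0.0]
wrist_force: [-0.3, -0.5, -0.7]
finger_gap: 0.0327
grip_force: 35.2
```

```bash
python3 -c "
from h import *
s=get_state();print(s['tcp_pos'],s['wrist_force'])
p=read_camera('scene');save(p,'s3.png')
t=cv2.imread('pics/s3.png'); cv2.imwrite('pics/s3c.png',cv2.resize(t[190:280,290:390],None,fx=6,fy=6,interpolation=cv2.INTER_CUBIC))"
```

```text
[0.43726526 0.07228005 0.06637013] [-0.31770936 -0.54443949 -0.70535656]
```

View pics/s3c.png

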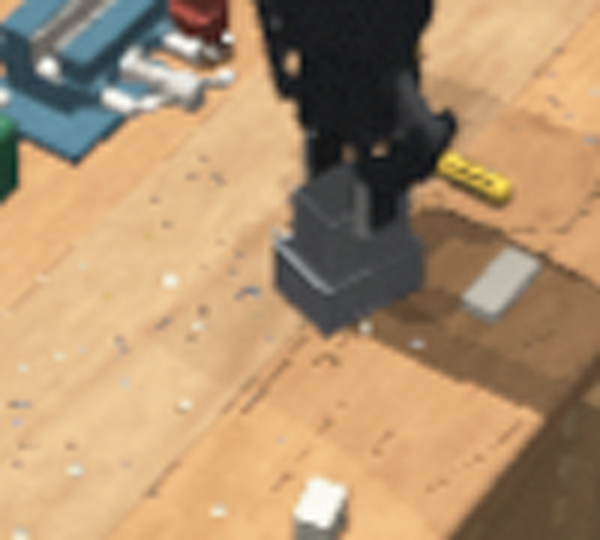

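The liner (350,220) is inside the shell rim (350,270) with no contact force. Lowering it to just above the floor and releasing.

>>> jog_arm(
  moves=[
    {"slide": [0,0,8],"angular": [0,0,0],"fingers": 1},
    {"slide": [0,0,14],"angular": [0,0,0],"fingers": 1},
    {"slide": [0,0,17],"angular": [0,0,0],"fingers": 1},
    {"slide": [0,0,18.5],"angular": [0,0,0],"fingers": 1},
    {"slide": [0,0,18.5],"angular": [0,0,0],"fingers": 1},
  ],
)

```text
clock: 5.92
tcp_pos: [0.4372, 0.072, 0.0478]
orientation: [-0.0, 0.819, 0.573, -0.0]
wrist_force: [0.0, -0.2, -0.8]
finger_gap: 0.0335
grip_force: 35.2
```

>>> jog_arm(
  moves=[
    {"slide": [0,0,0],"angular": [0,0,0],"fingers": 0},
    {"slide": [0,0,0],"angular": [0,0,0],"fingers": 0},
    {"slide": [0,0,0],"angular": [0,0,0],"fingers": 0},
    {"slide": [0,0,0],"angular": [0,0,0],"fingers": 0},
    {"slide": [0,0,-30],"angular": [0,0,0],"fingers": 0},
    {"slide": [0,0,-60],"angular": [0,0,0],"fingers": 0},
    {"slide": [0,0,-80],"angular": [0,0,0],"fingers": 0},
    {"slide": [0,0,-80],"angular": [0,0,0],"fingers": 0},
    {"slide": [0,0,-80],"angular": [0,0,0],"fingers": 0},
  ],
)

```text
clock: 6.67
tcp_pos: [0.4388, 0.0721, 0.1296]
orientation: [0.001, 0.819, 0.573, 0.001]
wrist_force: [-0.1, -0.3, -0.1]
finger_gap: 0.0854
grip_force: 0.0
```

```bash
python3 -c "
from h import *
s=get_state();print(s['tcp_pos'],s['wrist_force'],s['finger_gap'])
p=read_camera('scene');save(p,'s4.png')
plan(.4372,.072,.026,-20)
t=cv2.imread('pics/s4.png'); cv2.imwrite('pics/s4c.png',cv2.resize(t[190:280,290:390],None,fx=6,fy=6,interpolation=cv2.INTER_CUBIC))"
```

```text
[0.43879698 0.07207007 0.12958448] [-0.0805142  -0.31653027 -0.05334122] 0.08536358801783686
slide [ -0.3  -0.6 102.4] ang [ 0.05 -0.01 -0.06] rows 2.4558272842506135 0.011041551360829767 clk 6.7167 j6 1.9 gap 0.08546235159863878
```

View pics/s4c.png

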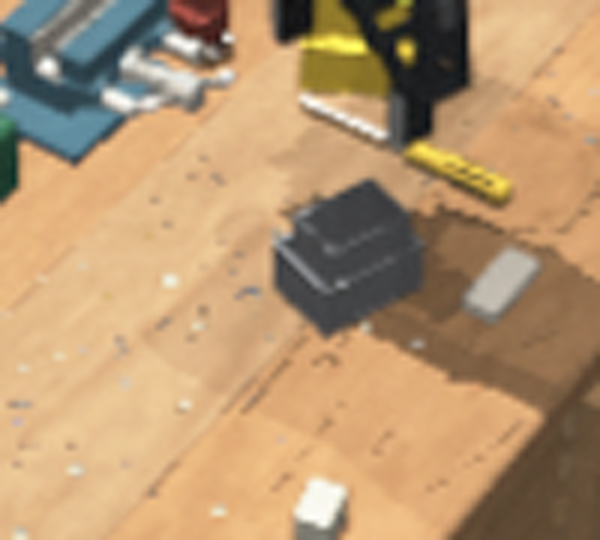

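>>> jog_arm(
  moves=[
    {"slide": [-0.3,-0.6,40],"angular": [0,0,0],"fingers": 0},
    {"slide": [-0.3,-0.6,80],"angular": [0,0,0],"fingers": 0},
    {"slide": [-0.3,-0.6,102],"angular": [0,0,0],"fingers": 0},
    {"slide": [-0.3,-0.6,102],"angular": [0,0,0],"fingers": 0},
    {"slide": [-0.3,-0.6,102],"angular": [0,0,0],"fingers": 0.4},
    {"slide": [-0.3,-0.6,102],"angular": [0,0,0],"fingers": 1},
    {"slide": [-0.3,-0.6,102],"angular": [0,0,0],"fingers": 1},
    {"slide": [-0.3,-0.6,102],"angular": [0,0,0],"fingers": 1},
    {"slide": [-0.3,-0.6,102],"angular": [0,0,0],"fingers": 1},
    {"slide": [-0.3,-0.6,102],"angular": [0,0,0],"fingers": 1},
  ],
  squeeze=50,
)

```text
clock: 7.55
tcp_pos: [0.4385, 0.072, 0.028]
orientation: [0.001, 0.819, 0.573, 0.001]
wrist_force: [-0.9, 0.6, 6.7]
finger_gap: 0.0446
grip_force: 52.2
```

>>> jog_arm(
  moves=[
    {"slide": [0,0,-30],"angular": [0,0,0],"fingers": 1},
    {"slide": [0,0,-60],"angular": [0,0,0],"fingers": 1},
    {"slide": [0,0,-90],"angular": [0,0,0],"fingers": 1},
    {"slide": [0,0,-90],"angular": [0,0,0],"fingers": 1},
    {"slide": [0,0,-90],"angular": [0,0,0],"fingers": 1},
    {"slide": [0,0,-90],"angular": [0,0,0],"fingers": 1},
  ],
)

```text
clock: 8.05
tcp_pos: [0.4367, 0.072, 0.1162]
orientation: [0.0, 0.819, 0.573, 0.0]
wrist_force: [-0.5, 0.2, -3.1]
finger_gap: 0.0447
grip_force: 53.4
```

```bash
python3 -c "
from h import *
s=get_state();print(s['tcp_pos'],s['wrist_force'],s['finger_gap'])
a=np.radians(13.8);c,n=np.cos(a),np.sin(a);J=np.array([.5494,-.2359])
W=lambda x,y:J+[c*x-n*y,n*x+c*y]
t=W(.045-.023-.012,-.045+.031+.012);print('start',t,'final',W(.022,-.014),'corner',W(.045,-.045))
plan(t[0],t[1],.115,13.8)"
```

```text
[0.43668071 0.07200303 0.11620386] [-0.48964186  0.21639784 -3.1028036 ] 0.044721213080538974
start [ 0.55958841 -0.23545693] final [ 0.57410442 -0.24424814] corner [ 0.60383505 -0.26886704]
slide [-246.7  220.9    1.3] ang [ 3.000e-02  1.000e-02 -3.386e+01] rows 7.940488764669368 4.7286401822223105 clk 8.05 j6 1.9 gap 0.044721213080538974
```

>>> jog_arm(
  moves=[
    {"slide": [-247,221,1],"angular": [0,0,-33.9],"fingers": 1},
    {"slide": [-247,221,1],"angular": [0,0,-33.9],"fingers": 1},
    {"slide": [-247,221,1],"angular": [0,0,-33.9],"fingers": 1},
    {"slide": [-247,221,1],"angular": [0,0,-33.9],"fingers": 1},
    {"slide": [-247,221,1],"angular": [0,0,-33.9],"fingers": 1},
    {"slide": [-247,221,1],"angular": [0,0,-33.9],"fingers": 1},
    {"slide": [-247,221,1],"angular": [0,0,-33.9],"fingers": 1},
    {"slide": [-247,221,1],"angular": [0,0,-33.9],"fingers": 1},
    {"slide": [-247,221,1],"angular": [0,0,-33.9],"fingers": 1},
    {"slide": [-247,221,1],"angular": [0,0,-33.9],"fingers": 1},
  ],
)

```text
clock: 8.88
tcp_pos: [0.5601, -0.2398, 0.1127]
orientation: [-0.0, 0.619, 0.786, -0.001]
wrist_force: [1.0, 0.4, -2.6]
finger_gap: 0.0447
grip_force: 53.4
```

>>> jog_arm(
  moves=[
    {"slide": [0,0,0],"angular": [0,0,0],"fingers": 1},
    {"slide": [0,0,0],"angular": [0,0,0],"fingers": 1},
    {"slide": [0,0,0],"angular": [0,0,0],"fingers": 1},
  ],
)

```text
clock: 9.13
tcp_pos: [0.5586, -0.2341, 0.1143]
orientation: [-0.001, 0.616, 0.788, -0.0]
wrist_force: [-0.5, -0.2, -2.5]
finger_gap: 0.0446
grip_force: 53.4
```

```bash
python3 -c "
from h import *
s=get_state();print(s['tcp_pos'],s['wrist_force'],s['finger_gap'])
plan(.5596,-.2355,.040,13.8)
p=read_camera('scene');save(p,'s5.png')
print([ (k,round(K(p)[0])) for k in [0]])
for r in tip_of('jig_corner',p)[:2]: print(r['p'],ray(p,r['point'],.006))
t=cv2.imread('pics/s5.png'); cv2.imwrite('pics/s5c.png',cv2.resize(t[100:220,310:440],None,fx=5,fy=5,interpolation=cv2.INTER_CUBIC))"
```

```text
[ 0.55860647 -0.2340683   0.11428376] [-0.51231409 -0.17365691 -2.52847641] 0.0446461174625336
slide [-1.8  0.8 74.3] ang [-0.11 -0.12  0.11] rows 1.7818751560243502 0.02752158120289517 clk 9.1333 j6 0.8 gap 0.0446461174625336
[(0, 474)]
0.72 [ 0.60797321 -0.26361459  0.006     ]
```

View pics/s5c.png

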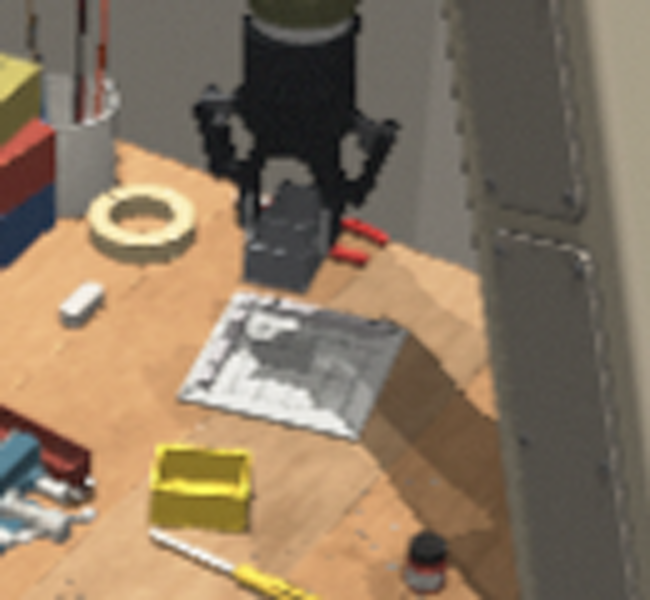

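>>> jog_arm(
  moves=[
    {"slide": [-1.5,1,40],"angular": [-0.1,-0.1,0.1],"fingers": 1},
    {"slide": [-1.5,1,65],"angular": [-0.1,-0.1,0.1],"fingers": 1},
    {"slide": [-1.5,1,74],"angular": [-0.1,-0.1,0.1],"fingers": 1},
    {"slide": [-1.5,1,76],"angular": [-0.1,-0.1,0.1],"fingers": 1},
    {"slide": [-1.5,1,77],"angular": [-0.1,-0.1,0.1],"fingers": 1},
    {"slide": [-1.5,1,78],"angular": [-0.1,-0.1,0.1],"fingers": 1},
    {"slide": [-1.5,1,78],"angular": [-0.1,-0.1,0.1],"fingers": 1},
    {"slide": [-1.5,1,78],"angular": [-0.1,-0.1,0.1],"fingers": 1},
  ],
)

```text
clock: 9.9
tcp_pos: [0.5622, -0.2376, 0.0389]
orientation: [0.003, 0.617, 0.787, 0.0]
wrist_force: [0.6, -0.2, -1.9]
finger_gap: 0.0447
grip_force: 53.5
```

>>> jog_arm(
  moves=[
    {"slide": [0,0,1],"angular": [0,0,0],"fingers": 1},
    {"slide": [0,0,2],"angular": [0,0,0],"fingers": 1},
    {"slide": [0,0,2],"angular": [0,0,0],"fingers": 1},
    {"slide": [0,0,2],"angular": [0,0,0],"fingers": 1},
  ],
)

```text
clock: 10.23
tcp_pos: [0.5611, -0.237, 0.0354]
orientation: [0.001, 0.617, 0.787, 0.0]
wrist_force: [0.1, 0.3, -2.7]
finger_gap: 0.0446
grip_force: 53.5
```

```bash
python3 -c "
from h import *
p=read_camera('scene')
for i in range(4):
  s=get_state();print(s['clock'],s['tcp_pos'],s['wrist_force'],s['orientation']); read_camera('top')"
```

```text
10.2833 [ 0.56107358 -0.23705458  0.03535188] [ 0.45579513 -0.01743892 -2.21074929] [1.23453795e-03 6.17473873e-01 7.86590413e-01 1.17932119e-04]
10.3333 [ 0.56106957 -0.23707496  0.03533785] [-0.70696523 -0.54849089 -2.16363964] [1.24809046e-03 6.17478984e-01 7.86586383e-01 9.79200573e-05]
10.3833 [ 0.56108846 -0.23704097  0.03531122] [-0.38389869  0.30871821 -2.00188203] [1.22689302e-03 6.17457628e-01 7.86603176e-01 1.24503686e-04]
10.4333 [ 0.56107747 -0.23704219  0.03529149] [-0.60407753 -0.07458654 -1.8275441 ] [1.21392735e-03 6.17449258e-01 7.86609768e-01 1.11656004e-04]
```

Still hanging free by about 1 mm. Lowering in small steps.

>>> jog_arm(
  moves=[
    {"slide": [0,0,0.7],"angular": [0,0,0],"fingers": 1},
    {"slide": [0,0,0.7],"angular": [0,0,0],"fingers": 1},
    {"slide": [0,0,0.7],"angular": [0,0,0],"fingers": 1},
  ],
)

```text
clock: 10.73
tcp_pos: [0.561, -0.237, 0.0345]
orientation: [0.001, 0.617, 0.787, 0.0]
wrist_force: [0.3, -0.6, -3.1]
finger_gap: 0.0448
grip_force: 53.5
```

>>> jog_arm(
  moves=[
    {"slide": [0,0,0.7],"angular": [0,0,0],"fingers": 1},
    {"slide": [0,0,0.7],"angular": [0,0,0],"fingers": 1},
    {"slide": [0,0,0.7],"angular": [0,0,0],"fingers": 1},
  ],
)

```text
clock: 10.98
tcp_pos: [0.5612, -0.2371, 0.0341]
orientation: [0.001, 0.617, 0.787, 0.0]
wrist_force: [-0.1, -0.1, -0.6]
finger_gap: 0.0445
grip_force: 53.7
```

>>> jog_arm(
  moves=[
    {"slide": [-3,4,0],"angular": [0,0,0],"fingers": 1},
    {"slide": [-6,8,0],"angular": [0,0,0],"fingers": 1},
    {"slide": [-8,9,0],"angular": [0,0,0],"fingers": 1},
    {"slide": [-8,9,0],"angular": [0,0,0],"fingers": 1},
    {"slide": [-8,9,0],"angular": [0,0,0],"fingers": 1},
  ],
)

```text
clock: 11.4
tcp_pos: [0.5726, -0.2432, 0.0341]
orientation: [0.002, 0.617, 0.787, 0.0]
wrist_force: [-0.0, -0.5, -0.6]
finger_gap: 0.045
grip_force: 53.8
```

>>> jog_arm(
  moves=[
    {"slide": [0,1,0],"angular": [0,0,0],"fingers": 1},
    {"slide": [0,2,0],"angular": [0,0,0],"fingers": 1},
    {"slide": [0,2,0],"angular": [0,0,0],"fingers": 1},
    {"slide": [0,2,0],"angular": [0,0,0],"fingers": 1},
  ],
)

```text
clock: 11.73
tcp_pos: [0.5734, -0.2425, 0.0341]
orientation: [0.001, 0.618, 0.787, -0.0]
wrist_force: [-2.5, -2.6, 1.1]
finger_gap: 0.0444
grip_force: 54.0
```

>>> jog_arm(
  moves=[
    {"slide": [-1,0,0],"angular": [0,0,0],"fingers": 1},
    {"slide": [-2,0,0],"angular": [0,0,0],"fingers": 1},
    {"slide": [-2,0,0],"angular": [0,0,0],"fingers": 1},
    {"slide": [-2,0,0],"angular": [0,0,0],"fingers": 1},
  ],
)

```text
clock: 12.07
tcp_pos: [0.5735, -0.2429, 0.0341]
orientation: [0.0, 0.617, 0.787, 0.001]
wrist_force: [-3.7, 3.3, 5.8]
finger_gap: 0.0447
grip_force: 54.4
```

>>> jog_arm(
  moves=[
    {"slide": [-1,0,0],"angular": [0,0,0],"fingers": 1},
    {"slide": [-2,0,0],"angular": [0,0,0],"fingers": 1},
    {"slide": [-2,0,0],"angular": [0,0,0],"fingers": 1},
    {"slide": [-2,0,0],"angular": [0,0,0],"fingers": 1},
  ],
)

```text
clock: 12.4
tcp_pos: [0.5736, -0.2434, 0.0341]
orientation: [-0.001, 0.617, 0.787, 0.001]
wrist_force: [-4.1, 7.0, 7.7]
finger_gap: 0.0446
grip_force: 54.7
```

>>> jog_arm(
  moves=[
    {"slide": [0,0,-1],"angular": [0,0,0],"fingers": 1},
    {"slide": [0,0,-2],"angular": [0,0,0],"fingers": 1},
    {"slide": [0,0,-2],"angular": [0,0,0],"fingers": 1},
    {"slide": [0,0,-2],"angular": [0,0,0],"fingers": 1},
  ],
)

```text
clock: 12.73
tcp_pos: [0.5735, -0.2435, 0.0347]
orientation: [-0.001, 0.617, 0.787, 0.001]
wrist_force: [-1.4, 6.4, -0.6]
finger_gap: 0.0449
grip_force: 53.6
```

```bash
cat >> h.py <<'E'
def js():
    a=np.radians(13.8);M=np.array([[np.cos(a),np.sin(a)],[-np.sin(a),np.cos(a)]]); F=[];X=[]
    for i in range(4):
        s=get_state(); F.append(s['wrist_force']);X.append(s['tcp_pos']); pp=read_camera('top')
    F=np.mean(F,0);X=np.mean(X,0);q=s['orientation'];C=R.from_quat([q[1],q[2],q[3],q[0]]).as_matrix()
    print("Fjig",np.round(M@F[:2],1),round(F[2],1),"pos in jig mm",np.round(1000*M@(X[:2]-[.5494,-.2359]),1),round(X[2]*1000,1),"yaw",np.degrees(np.arctan2(C[1,1],C[0,1])),"tilt",np.round(C[:2,2],4),s["clock"])
    return pp
E
python3 -c "
from h import *
js()
p=read_camera('scene');save(p,'s6.png')
t=cv2.imread('pics/s6.png'); cv2.imwrite('pics/s6c.png',cv2.resize(t[130:220,320:420],None,fx=6,fy=6,interpolation=cv2.INTER_CUBIC))"
```

```text
Fjig [0.  6.5] -1.9 pos in jig mm [ 21.6 -13.2] 34.6 yaw 13.810060221629081 tilt [-0.0002  0.0035] 12.8833
```

View pics/s6c.png

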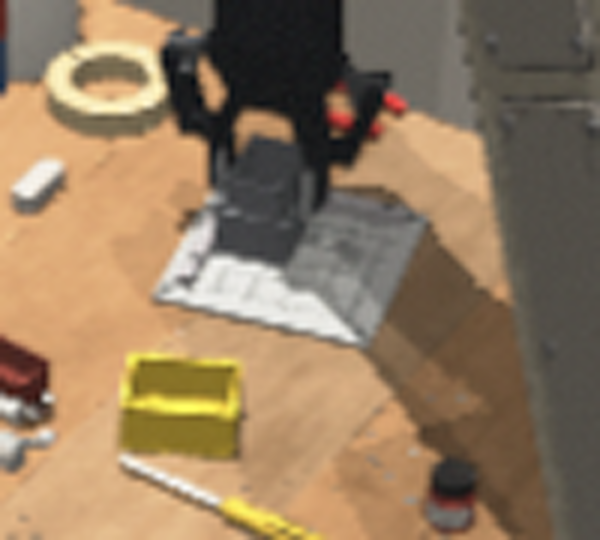

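The pair sits in the corner region (shell at 260,215) and the side fence bears 6.5 N. Now pushing onto the far fence and down slightly.

>>> jog_arm(
  moves=[
    {"slide": [0,1,0],"angular": [0,0,0],"fingers": 1},
    {"slide": [-0.5,2,0],"angular": [0,0,0],"fingers": 1},
    {"slide": [-0.5,3,0],"angular": [0,0,0],"fingers": 1},
    {"slide": [-0.5,3,0],"angular": [0,0,0],"fingers": 1},
    {"slide": [-0.5,3,0.7],"angular": [0,0,0],"fingers": 1},
    {"slide": [-0.5,3,0.7],"angular": [0,0,0],"fingers": 1},
  ],
)

```text
clock: 13.48
tcp_pos: [0.5738, -0.2433, 0.0342]
orientation: [-0.003, 0.617, 0.787, -0.0]
wrist_force: [-10.1, 6.5, 6.3]
finger_gap: 0.0446
grip_force: 54.4
```

```bash
python3 -c "
from h import *
js()"
```

```text
Fjig [-8.   8.6] 5.8 pos in jig mm [ 21.9 -13. ] 34.2 yaw 13.76745152149406 tilt [-0.0054  0.003 ] 13.6333
```

>>> jog_arm(
  moves=[
    {"slide": [-1,1,-0.6],"angular": [0,0,0],"fingers": 1},
    {"slide": [-2,2,-0.6],"angular": [0,0,0],"fingers": 1},
    {"slide": [-2,2,-0.6],"angular": [0,0,0],"fingers": 1},
    {"slide": [-2,2,-0.6],"angular": [0,0,0],"fingers": 1},
    {"slide": [-2,2,-0.6],"angular": [0,0,0],"fingers": 1},
  ],
)

```text
clock: 14.1
tcp_pos: [0.5739, -0.2434, 0.0343]
orientation: [-0.006, 0.617, 0.787, -0.001]
wrist_force: [-14.5, 8.6, 8.5]
finger_gap: 0.0446
grip_force: 54.8
```

```bash
python3 -c "
from h import *
js(); print(get_state()['ft_torque'])
P=[read_camera('scene'),read_camera('top')]
for p in P:
  for t in('shell','liner','jig_corner'):
    r=tip_of(t,p); r=[(round(q['p'],2),np.round(ray(p,q['point'],.006 if t!='liner' else .009),4)) for q in r[:4]]; print(t,[q for q in r if abs(q[1][0]-.58)<.06 and abs(q[1][1]+.25)<.06])
t=cv2.cvtColor(P[1]['color'],cv2.COLOR_RGB2BGR)
a=np.radians(13.8);W=lambda x,y:np.array([.5494+np.cos(a)*x-np.sin(a)*y,-.2359+np.sin(a)*x+np.cos(a)*y])
m=W(.022,-.014)
im=cv2.cvtColor(P[0]['color'],cv2.COLOR_RGB2BGR); S=6; c=cv2.resize(im[130:220,320:420],None,fx=S,fy=S,interpolation=cv2.INTER_CUBIC)
q=((proj(P[0],box(m[0],m[1],a,.046,.062,.006,.038))-[320,130]+.5)*S)
for i in range(8):
  for j in range(i):
    if bin(i^j).count('1')==1: cv2.line(c,tuple(int(v) for v in q[i]),tuple(int(v) for v in q[j]),(0,255,0),1)
cv2.imwrite('pics/s7.png',c)"
```

```text
Fjig [-12.   11.9] 8.2 pos in jig mm [ 22.  -13.1] 34.3 yaw 13.776378710799854 tilt [-0.0099  0.0055] 14.25
[1.7415195  2.96753256 0.06133274]
shell [(0.6, array([ 0.5696, -0.2365,  0.006 ]))]
liner [(0.48, array([ 0.5974, -0.2704,  0.009 ]))]
jig_corner [(0.6, array([ 0.6041, -0.2773,  0.006 ]))]
shell [(0.66, array([ 0.5725, -0.2438,  0.006 ]))]
liner [(0.51, array([ 0.5866, -0.2369,  0.009 ]))]
jig_corner []
```

View pics/s7.png

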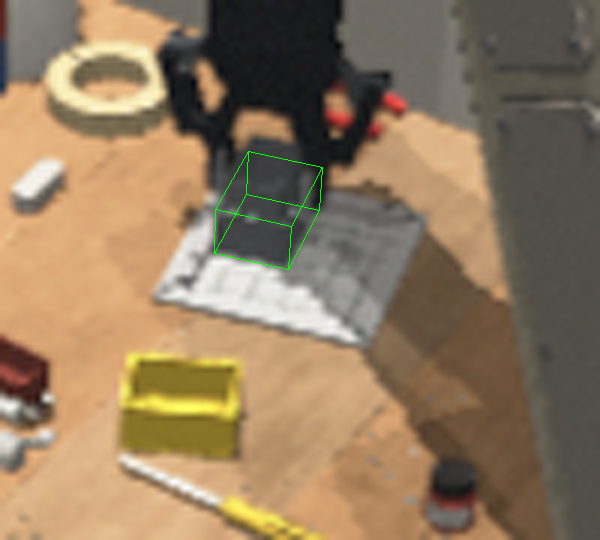

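The shell outline matches the predicted corner pose to about one pixel (bottom front edge at 215–290, 255–268). Both fences bear about 12 N with negligible tilt, so I'm handing in.

```bash
python3 -c "
from h import *
print(hand_in())"
```

```text
the job is handed in; nothing more can be done
None
```

I nested the liner in the shell, set the pair in the jig's corner and handed in with the gripper still pressing it against both fences at about 12 N each, at 14 s of the 61 s limit; the hand-in returned no verdict.

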